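Close and lock the drive-box panel of the skiving machine

TASK

The hinged panel on top of the grey drive box stands slightly ajar on its springy seal. Put the fingertips in the slot of its big round quarter-turn fastener, press the panel down flush and, still pressing, turn the fastener clockwise (seen from above) a quarter turn to its stop, so that the panel stays shut by itself when you let go and move clear. Only press and turn: do not lift the panel open, and leave the mug, the thread spool and the phone where they are.

Things in the scene. Friction and masses are not known exactly. Their poses are not given: they have to be found in the camera images.
- housing: Grey steel drive box fixed to the bench, 260 x 240 mm and 85 mm high, with a motor sticking out 100 mm from its back. Origin: centre of its underside, on the bench; x points from its front to its back (the hinge side), y to its left, z up.
- panel (a joint): Hinge of the aluminium top panel (184 x 180 x 4 mm), rad: 0 = shut, flush with the rim; grows as the front edge rises. The hinge line runs along the box's y, 70 mm behind the box's centre, 85 mm above the bench. A springy seal holds it ajar at about 0.11; about 6 N straight down on the fastener brings it to its stop at 0; let go while unlocked, it rises again.
- fastener (a joint): Fastener angle, rad: 0 = slot parallel to the hinge; grows clockwise seen from above; 1.571 = locked, at its stop (slot pointing at the box's front). Starts at 0 to 0.35; turning takes about 0.1 N m; it stays where left. Panel flush: from about 1.25 on a tongue below slides under a bar in the box and holds it. Turned while ajar: the tongue passes over the bar and keeps the panel from shutting.
- slot (a point): Middle of the slot's floor, on the turning axis, 125 mm in front of the hinge line, 3.5 mm above the panel's top (88.5 mm above the bench when shut). z out of the panel, y along the slot. Slot 36 mm wide, 88 long, 13 deep, across a black 90 mm disc in a fixed steel collar (106 mm, as high as the disc). Fingertips on the floor 20 to 28 mm off the axis, moved round it, push the slot's wall.
- mug: White mug, 80 mm across, 90 mm high, stands beside the box; leave it. Origin: centre of its underside.
- spool: Thread spool, 48 mm across, 60 mm high, stands beside the box; leave it. Origin: centre of its underside.
- phone: Black phone lying flat, 75 x 155 x 9 mm, beside the box; leave it. Origin: centre of its underside.

How it is judged (in metres and radians):
On the way, in this order (a step that is already met when the one before it is completed fails the run):
1. the panel is pressed flush while the fastener is not yet locked, fingers on the fastener or panel (value of joint panel below 0.03 rad and value of joint fastener below 1.2 rad and contact force between the fingers and housing above 0.5 N), for 0.05 s.
2. the fastener is turned to its stop with the panel flush (value of joint panel below 0.03 rad and value of joint fastener above 1.42 rad and contact force between the fingers and housing above 0.2 N), for 0.05 s.
At the end, for the whole second after the job is handed in: The panel stays shut by itself, flush within 0.03 rad (about 5 mm at its front edge), the fastener is turned to at least 1.40 rad of its 1.571 and at rest, and mug, spool and phone are within 20 mm of where they stood (value of joint panel below 0.03 rad and value of joint fastener above 1.4 rad and velocity of joint fastener below 0.1 rad/s and distance of each of mug, spool, phone from where it was at the start of the episode below 0.02 m); the robot touches nothing.
It fails at once if the panel is lifted open (value of joint panel above 0.3 rad).
It fails at once if the mug is moved, tipped or lifted (distance of mug from where it was at the start of the episode above 0.02 m).
It fails at once if the spool is moved, tipped or lifted (distance of spool from where it was at the start of the episode above 0.02 m).
It fails at once if the phone is moved, tipped or lifted (distance of phone from where it was at the start of the episode above 0.02 m).
It also fails if it takes over 42 s, if anything falls off the work surface, if the arm or the gripper's body presses on something with over 40 N, if the wrist force passes 120 N, or if a joint passes its speed limit or range.

ROBOT

A 6-joint arm with a two-finger parallel gripper is mounted at the origin on the work surface. World frame = base frame: x ahead of the robot, y to its left, z up, the work surface at z = 0. Lengths are in mm, angles in rad, forces in N, time in s.
With the tool pointing down it reaches from about 300 to 775 mm from the base axis. Payload 14.6 kg.
Tool frame: the origin (TCP) lies at the very end of the fingers, on their centre line; the grasp point (between the pads) lies manip.grip_depth behind it (manip.grip_depth is the distance from the TCP to the grasp point, in mm); x points along the fingers, z is the direction in which the jaws open and shut, and the axes are right-handed (so a half turn about x gives the same grasp; the last joint's range is limited). The gripper opens to 94 mm and grips with 3 to 60 N. Pads are 16 mm wide; open, the fingers measure 119 mm over their backs; the gripper's body (75 mm by 177 mm) begins 78 mm behind the grasp point.
Start: joints at [1.09, 0.3, 1.521, -0, 1.321, -0.067], TCP at [221.147, 503.571, 205.446] pointing down, gripper open.
Joint ranges: [-3.03, 3.03], [-0.79, 2.21], [0.23, 2.52], [-1.04, 4.18], [0, 3.07], [-2.55, 2.55]. Speed limits (rad/s): [2.22, 2.22, 2.57, 3.14, 3.14, 3.14].

INTERFACE

Orientations are given as [roll, pitch, yaw] about the fixed x, y, z axes, in that order (R = Rz(yaw) Ry(pitch) Rx(roll)).
In Python, from cell import manip gives the robot as it stands.
- The arm moves only by the tool step_arm, never from a script. Its argument "commands" is one flat list of numbers, 7 for each row, row after row: the shift along the tool's x, y, z in m, then the turn, a rotation vector about the tool's x, y, z in degrees, then the finger opening in m, from 0 to 0.094. A call has 1 to 5 rows; each row shifts and turns the commanded pose from where the row before left it, along the tool's axes as they then stand; what a row does not reach is not made up. A row lasts 1/8 s, in which the tool goes at most 62.5 mm and 10.7 degrees, less where a joint would pass 70% of its speed; a pose out of reach is approached as far as the arm can. A call with a gripper value outside its range is refused whole. The fingers move at their own pace and stop on an object; "squeeze" is the grip in N (left out, the last holds). Time passes only in rows, so rows that do not move let the fingers close. It gives the time, the measured TCP pose, the force and the opening at its end, in the units of the state.
- manip.read_state(): the state, without advancing time (a new reading comes with each control period).
- manip.camera(name): name is "scene" or "top" or "wrist"; returns the picture (384x512x3 uint8, red, green, blue); there is no depth.
- manip.camera_model(name): a dict with "intrinsics" (3x3 intrinsics, pixels), "origin" and "orientation" of the camera in the world; the wrist camera has in their place "tool_from_camera" (4x4, takes a point from camera to tool coordinates, whose origin is the TCP and whose axes are the tool frame's). Camera axes: x right, y up, looking along -z (the intrinsics and any distortion apply to the point x, -y, -z); pixel columns grow to the right and rows downward; lengths in mm; the calibration is good to about 2 mm. A picture is of the moment at which its call begins: read the wrist's pose just before it. camera_model takes no time and is no camera call.
- manip.sign_off(): hands the job in, once; it reports no verdict.
Trained networks look in the newest picture that a camera, given by its name, has taken for a name from the list of things; names that differ only in an ending like _2 or _b are one class to them, and where a whole thing is asked for, a point or a joint stands for the part that bears it (a point fixed in the world has none). Each returns a list of dicts, best first, with "score" (0 to 1); they miss things now and then, are a little off and sometimes report something else, mostly with a low value. They report only what shows in the picture. A call takes as long as a camera call.
- manip.find_in(thing, camera): "centre" ([row, column] in pixels, amid what is visible of it).
- manip.outline_of(thing, camera): "pixels" (384x512 bool, what is visible of it) and "centre" ([row, column] in pixels, amid what is visible of it).
The state is a dict: "clock": time; "joints": joint angles; "qd": joint speeds; "effort": joint torques, N m; "eef_pos": TCP position; "eef_rot": TCP orientation; "wrist_force": force on the tool from outside, world axes, zero at the start; "moment": the same for the moment, N m; "finger_gap": finger opening in mm.
Only numpy, scipy, OpenCV 4.12 (cv2) and the standard library are available. Lean on these libraries where they do the work, as an engineer would, in place of code of your own. Each camera call takes 0.05 s, during which the arm holds its last target. There are 200 camera calls.

## Working session

There is one attempt and no reset: what is moved stays moved. The work goes in short steps, Python scripts to look and compute and a tool call to move; the robot and the scene stay as the last step left them, time stands still between calls to the robot, and variables do not carry over. Pictures are saved under pics/ and viewed, about 8 in all and at most 12, crops included, and the job is handed in when it is done.

Besides the shell and the picture viewer there is one more tool, called after "Request:" as name(argument=value, ...) on one line, values as JSON. step_arm: Moves the arm, as the interface text tells. Its arguments: {"type":"object","properties":{"commands":{"type":"array"},"squeeze":{"type":"number"}},"required":["commands"]}

```bash
mkdir -p pics; ls
python3 - <<'E'
from cell import manip
import cv2,numpy as np
s=manip.read_state();print(s)
print(manip.grip_depth)
for c in("scene","top"):
    im=manip.camera(c);cv2.imwrite(f"pics/{c}0.png",im[:,:,::-1])
    print(c,manip.camera_model(c))
    for t in("housing","slot","fastener","panel","mug","spool","phone"):
        print(t,[(np.round(d["centre"]),round(d["score"],2)) for d in manip.find_in(t,c)][:3])
print(manip.camera_model("wrist"))
E
```

```text
pics
{'clock': 0.0, 'joints': array([ 1.09038081e+00,  3.00436614e-01,  1.52155989e+00, -2.05485656e-06,
        1.32064528e+00, -6.65874732e-02]), 'qd': array([ 0.00172159,  0.00021753,  0.00216341, -0.00059408, -0.00081053,
        0.00133966]), 'effort': array([ 1.38029940e-03, -5.31812704e+01, -3.52744746e+01,  7.08764512e-02,
        2.43641669e-02, -1.14293443e-04]), 'eef_pos': array([221.05064029, 503.36250738, 204.91419346]), 'eef_rot': array([ 3.07690232,  1.56974719, -2.0493142 ]), 'wrist_force': array([0.58615651, 0.08530078, 0.27433494]), 'moment': array([-0.00290753,  0.02262082, -0.03215681]), 'finger_gap': 93.82790794255313}
18.8
scene {'intrinsics': array([[446.54591174,   0.        , 260.44051515],
       [  0.        , 446.54591174, 194.21951984],
       [  0.        ,   0.        ,   1.        ]]), 'origin': array([1221.62195205,  661.28143812,  636.53900312]), 'orientation': array([1.01976351, 0.02101532, 2.33110433])}
housing [(array([227., 281.]), 0.72)]
slot [(array([181., 297.]), 0.57), (array([189., 217.]), 0.51)]
fastener [(array([185., 296.]), 0.84)]
panel 
[... 522 characters left out ...]
rray([203., 246.]), 0.66)]
panel [(array([196., 242.]), 0.75)]
mug [(array([221., 157.]), 0.94)]
spool [(array([183., 330.]), 0.58)]
phone [(array([136., 316.]), 0.66)]
{'intrinsics': array([[271.15291487,   0.        , 251.23698062],
       [  0.        , 271.15291487, 192.71683386],
       [  0.        ,   0.        ,   1.        ]]), 'tool_from_camera': array([[-2.28310856e-04,  2.63834338e-01, -9.64567981e-01,
        -1.78516063e+02],
       [-3.93301246e-04,  9.64567908e-01,  2.63834411e-01,
         7.62065555e+01],
       [ 9.99999897e-01,  4.39602049e-04, -1.16454950e-04,
         4.74092078e-01],
       [ 0.00000000e+00,  0.00000000e+00,  0.00000000e+00,
         1.00000000e+00]])}
```

Run:
```python
import cv2
a=cv2.imread("pics/top0.png");cv2.imwrite("pics/top1.png",cv2.resize(a[80:290,120:380],None,fx=3,fy=3,interpolation=cv2.INTER_CUBIC)[:600,:780])
```

```text
(no output)
```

View pics/top1.png

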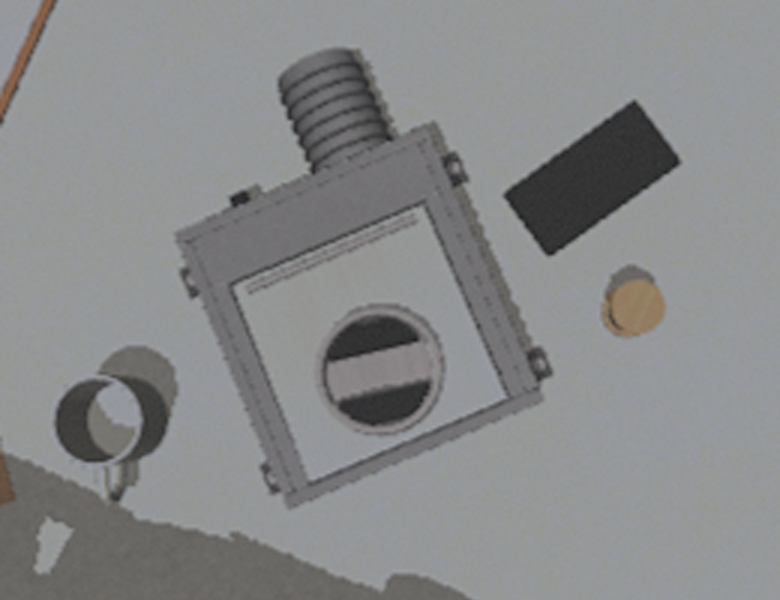

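View pics/scene0.png

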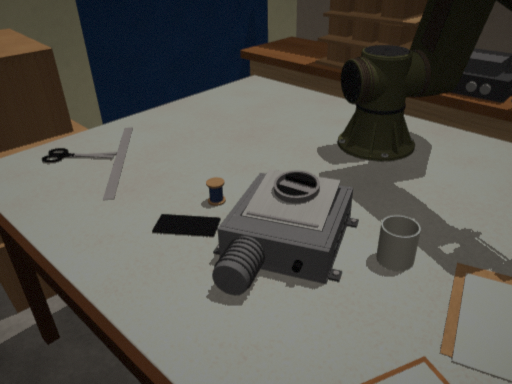

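The top view shows the disc centre near full-image (row 203, col 247). The hinge side faces away from the robot and the slot is already turned about 11° clockwise. The mug is at left, the spool and phone at right. In the scene view the panel is visibly ajar.

```bash
cat > h.py <<'E'
from cell import manip
import cv2,numpy as np
from scipy.spatial.transform import Rotation as Ro
def ray(c,px,z):
    m=manip.camera_model(c);K=m["intrinsics"]
    d=np.linalg.inv(K)@[px[1],px[0],1];d=Ro.from_euler("xyz",m["orientation"]).apply(d*[1,-1,-1])
    o=m["origin"];return o+d*(z-o[2])/d[2]
def tool():
    s=manip.read_state();return s,Ro.from_euler("xyz",s["eef_rot"]).as_matrix()
E
python3 - <<'E'
from h import *
cr=lambda x,y:(80+y/3,120+x/3)
P=[ray("top",cr(*p),85)for p in((178,236),(435,125),(540,397),(290,503))] # BL BR FR FL
P=np.array(P);print(P.round(1),[np.linalg.norm(P[i]-P[(i+1)%4]).round(1)for i in range(4)])
c=P.mean(0);fx=(P[0]+P[1]-P[2]-P[3])[:2];fy=(P[0]+P[3]-P[1]-P[2])[:2]
a=np.arctan2(fx[1],fx[0]);b=np.arctan2(-fy[0],fy[1]);print("yaw",np.degrees([a,b]))
y=(a+b)/2;ex=np.array([np.cos(y),np.sin(y)])
print("slot from box",c[:2]-55*ex, "centre",c)
print("slot ctr top",ray("top",cr(381,370),114), "collar diam",np.linalg.norm(ray("top",cr(318,370),114)-ray("top",cr(444,370),114)))
# slot walls in the crop
for u,v in(((332,359),(420,341)),((338,402),(432,380))):
    d=(ray("top",cr(*v),114)-ray("top",cr(*u),114))[:2];print("slot wall dir",np.degrees(np.arctan2(d[1],d[0])))
im=manip.camera("scene");o=manip.outline_of("fastener","scene")
if o: 
  m=o[0]["pixels"].astype(np.uint8);n=max(cv2.findContours(m,0,2)[0],key=len);e=cv2.fitEllipse(n);print(e,ray("scene",e[0][::-1],114))
im=manip.camera("top");o=manip.outline_of("fastener","top")
if o: 
  m=o[0]["pixels"].astype(np.uint8);n=max(cv2.findContours(m,0,2)[0],key=len);e=cv2.fitEllipse(n);print(e,ray("top",e[0][::-1],114))
cv2.imwrite("pics/t2.png",im[:,:,::-1])
for t in("mug","spool","phone"):
  d=manip.find_in(t,"top");print(t,d and ray("top",d[0]["centre"],45 if t=="mug" else 30 if t=="spool" else 9))
# slot angle by bright pixels inside the disc
g=cv2.cvtColor(im,cv2.COLOR_RGB2GRAY);g=cv2.resize(g,None,fx=4,fy=4,interpolation=cv2.INTER_CUBIC)
m=np.zeros_like(g);cv2.circle(m,(988,813),65,255,-1);th,_=cv2.threshold(g[m>0],0,255,cv2.THRESH_OTSU)
ys,xs=np.nonzero((m>0)&(g>th));print("otsu",th,len(xs),"ellipse PCA")
r=cv2.minAreaRect(np.c_[xs,ys].astype(np.float32));C=np.cov(xs,ys);w,V=np.linalg.eigh(C);print(r,w,np.degrees(np.arctan2(*V[::-1,1])),xs.mean()/4,ys.mean()/4)
s,R=tool();print(R.round(3),s["eef_pos"])
E
```

```text
[[640.7 274.   85. ]
 [737.8  49.8  85. ]
 [501.4 -40.4  85. ]
 [410.1 173.5  85. ]] [np.float64(244.3), np.float64(253.0), np.float64(232.5), np.float64(251.6)]
yaw [22.21505175 23.26165357]
slot from box [521.77816633  92.95156327] centre [572.50354241 114.21035492  85.        ]
slot ctr top [523.50858867  94.10056852 114.        ] collar diam 105.20827092870482
slot wall dir -78.35468974208048
slot wall dir -76.70227420501578
((296.7994689941406, 184.4954376220703), (21.868757247924805, 37.65786361694336), 85.76593017578125) [526.00622277 100.49094024 114.        ]
((245.56019592285156, 202.98606872558594), (33.202308654785156, 35.277496337890625), 154.07322692871094) [524.36921779  97.71203165 114.        ]
mug [475.93182299 339.97982027  45.        ]
spool [ 587.65526195 -131.16060812   30.        ]
phone [ 710.7636517  -102.75897285    9.        ]
otsu 91.0 6489 ellipse PCA
((988.1796264648438, 813.7116088867188), (54.08052062988281, 129.99984741210938), 75.83782958984375) [ 214.78324617 1344.09651112] 166.8586942173237 247.0790953922022 203.32940360610263
[[-0.    -0.916  0.402]
 [-0.     0.402  0.916]
 [-1.    -0.    -0.   ]] [221.14139098 503.57341667 205.45370024]
```

Axis when shut is about (521.5, 93.3), floor 88.5. Two estimates agree within 1–2 mm, and the fastener is at about 0.18 rad. Next, move above it with the fingers set 36 mm apart.

Request:
step_arm(commands=[0, -0.044, -0.0255, 0, 0, 0, 0.036, 0, -0.044, -0.0255, 0, 0, 0, 0.036, 0, -0.044, -0.0255, 0, 0, 0, 0.036, 0, -0.044, -0.0255, 0, 0, 0, 0.036, 0, -0.044, -0.0255, 0, 0, 0, 0.036])

```text
clock: 1.78
eef_pos: [372.1, 297.0, 205.6]
eef_rot: [-0.596, 1.57, 0.562]
wrist_force: [0.4, 0.7, -0.1]
finger_gap: 47.3
```

Request:
step_arm(commands=[0, -0.044, -0.0255, 0, 0, 0, 0.036, 0, -0.044, -0.0255, 0, 0, 0, 0.036, 0, -0.044, -0.0255, 0, 0, 0, 0.036, 0, -0.044, -0.0255, 0, 0, 0, 0.036, 0, -0.044, -0.0255, 0, 0, 0, 0.036])

```text
clock: 2.4
eef_pos: [522.3, 91.7, 205.6]
eef_rot: [-0.865, 1.57, 0.292]
wrist_force: [-0.0, 1.0, 0.4]
finger_gap: 36.0
```

Request:
step_arm(commands=[0, 0, 0, -9, 0, 0, 0.036, 0, 0, 0, -9, 0, 0, 0.036, 0, 0, 0, -9, 0, 0, 0.036, 0, 0, 0, -9, 0, 0, 0.036, 0, 0, 0, 0, 0, 0, 0.036])

```text
clock: 3.02
eef_pos: [521.5, 93.2, 205.4]
eef_rot: [0.019, 1.571, 1.804]
wrist_force: [-0.9, 0.9, -0.4]
finger_gap: 36.0
```

```bash
cat > w.py <<'E'
from h import *
import sys
s,R=tool();im=manip.camera("wrist");m=manip.camera_model("wrist");T=m["tool_from_camera"];K=m["intrinsics"]
def proj(p):
    q=T[:3,:3].T@(R.T@(np.array(p)-s["eef_pos"])-T[:3,3]);q=q*[1,-1,-1];u=K@q;return u[:2]/u[2]
ax=np.array([521.5,93.3]);e=R[:2,2];n=R[:2,1]
z=float(sys.argv[1])
v=im[:,:,::-1].copy()
for p in [ax,ax+44*e,ax-44*e,ax+18*n,ax-18*n]: cv2.circle(v,tuple(int(round(a)) for a in proj([*p,z])),2,(0,0,255),-1)
cv2.circle(v,tuple(int(round(a)) for a in proj(s["eef_pos"])),2,(0,255,0),-1)
cv2.imwrite(sys.argv[2],v)
print(s["clock"],s["eef_pos"],np.degrees(np.arctan2(e[1],e[0])),R[2].round(4),s["wrist_force"],s["finger_gap"],s["joints"].round(2))
E
python3 w.py 115 pics/w1.png
```

```text
3.025 [521.4656373   93.19155492 205.44439963] 102.23828067723184 [-1.  0.  0.] [-0.94791507  0.9303253  -0.43327722] 35.974071344774 [ 0.11  0.25  1.58  0.    1.31 -1.68]
```

View pics/w1.png

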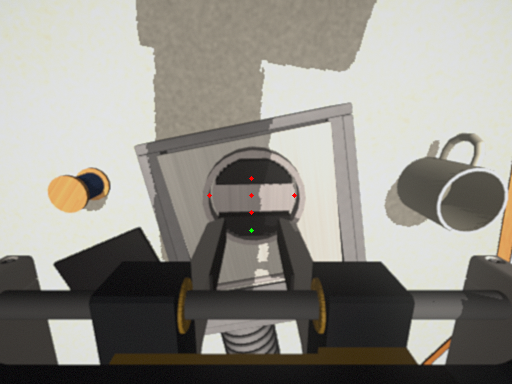

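The wrist view shows the slot horizontal (rows ~183–213, centre ~col 254, row 195), aligned with the fingers, with the predicted points on it to within about 2 mm. Descend.

Request:
step_arm(commands=[0.03, 0, 0, 0, 0, 0, 0.036, 0.03, 0, 0, 0, 0, 0, 0.036, 0.02, 0, 0, 0, 0, 0, 0.036, 0.01, 0, 0, 0, 0, 0, 0.036, 0.005, 0, 0, 0, 0, 0, 0.036])

```text
clock: 3.7
eef_pos: [521.6, 93.2, 110.4]
eef_rot: [-1.533, 1.571, 0.251]
wrist_force: [0.9, 0.1, 0.7]
finger_gap: 35.8
```

Request:
step_arm(commands=[0.003, 0, 0, 0, 0, 0, 0.036, 0.003, 0, 0, 0, 0, 0, 0.036, 0, 0, 0, 0, 0, 0, 0.036])

```text
clock: 4.08
eef_pos: [521.6, 93.2, 104.6]
eef_rot: [-1.805, 1.571, -0.02]
wrist_force: [0.1, -0.8, 0.5]
finger_gap: 36.0
```

Request:
step_arm(commands=[0.003, 0, 0, 0, 0, 0, 0.036, 0.003, 0, 0, 0, 0, 0, 0.036, 0, 0, 0, 0, 0, 0, 0.036])

```text
clock: 4.45
eef_pos: [521.4, 93.1, 98.3]
eef_rot: [1.84, 1.571, -2.657]
wrist_force: [-1.5, -0.9, 2.5]
finger_gap: 36.4
```

```bash
python3 w.py 110 pics/w2.png
python3 - <<'E'
from h import *
cv2.imwrite("pics/s2.png",cv2.resize(manip.camera("scene")[120:300,160:400,::-1],None,fx=3,fy=3,interpolation=cv2.INTER_CUBIC))
E
```

```text
4.45 [521.42711745  93.12566384  98.29048503] 102.28990548769347 [-1.e+00  2.e-04 -1.e-04] [-1.49896323 -0.86766921  2.48280781] 36.41844402536263 [ 0.11  0.37  1.69 -0.    1.08 -1.68]
```

View pics/w2.png

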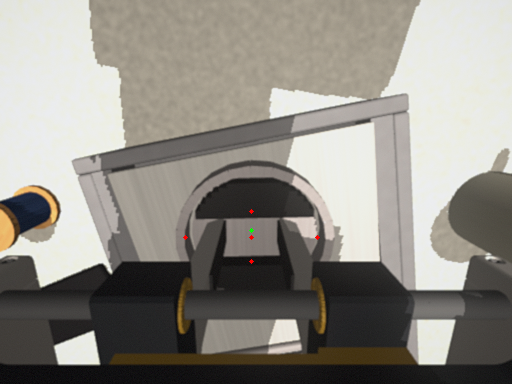

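View pics/s2.png

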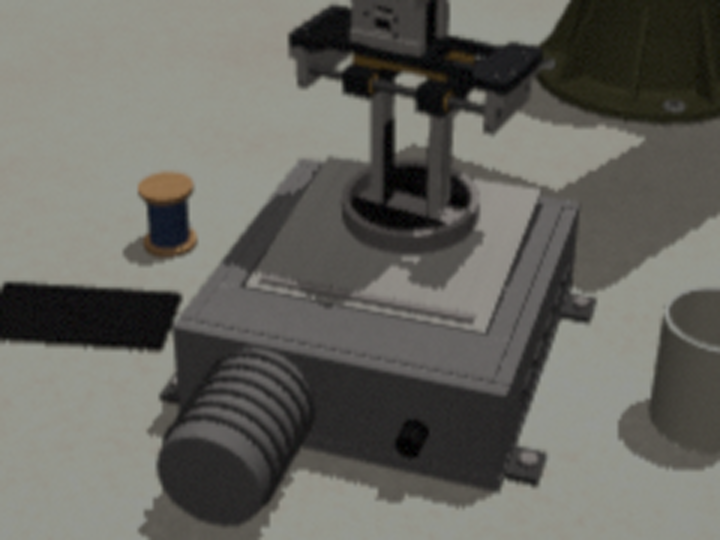

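Both fingers stand in the slot (wrist view: slot rows 218–262, fingers at cols ~205 and ~298, between the walls), with contact at about z 99–100. Press on slowly.

Request:
step_arm(commands=[0.003, 0, 0, 0, 0, 0, 0.036, 0.003, 0, 0, 0, 0, 0, 0.036, 0, 0, 0, 0, 0, 0, 0.036])

```text
clock: 4.92
eef_pos: [521.4, 93.1, 92.3]
eef_rot: [1.755, 1.57, -2.743]
wrist_force: [-2.0, -2.0, 4.0]
finger_gap: 35.9
```

Request:
step_arm(commands=[0.002, 0, 0, 0, 0, 0, 0.036, 0.002, 0, 0, 0, 0, 0, 0.036, 0, 0, 0, 0, 0, 0, 0.036])

```text
clock: 5.3
eef_pos: [521.5, 93.1, 88.7]
eef_rot: [-2.646, 1.571, -0.861]
wrist_force: [-4.1, -1.7, 7.0]
finger_gap: 35.9
```

Request:
step_arm(commands=[0.001, 0, 0, 0, 0, 0, 0.036, 0, 0, 0, 0, 0, 0, 0.036])

```text
clock: 5.55
eef_pos: [521.6, 93.1, 88.5]
eef_rot: [-1.878, 1.57, -0.093]
wrist_force: [-8.0, -2.3, 17.2]
finger_gap: 36.1
```

Flush: z is 88.5 and the force rose steeply to 17 N. Start turning.

Request:
step_arm(commands=[0, 0, 0, 6, 0, 0, 0.036, 0, 0, 0, 6, 0, 0, 0.036, 0, 0, 0, 6, 0, 0, 0.036, 0, 0, 0, 6, 0, 0, 0.036, 0, 0, 0, 6, 0, 0, 0.036])

```text
clock: 6.18
eef_pos: [521.8, 93.8, 88.6]
eef_rot: [-0.63, 1.569, 0.629]
wrist_force: [-4.9, 2.0, 15.0]
finger_gap: 36.2
```

Request:
step_arm(commands=[0, 0, 0, 6, 0, 0, 0.036, 0, 0, 0, 6, 0, 0, 0.036, 0, 0, 0, 6, 0, 0, 0.036, 0, 0, 0, 6, 0, 0, 0.036, 0, 0, 0, 6, 0, 0, 0.036])

```text
clock: 6.8
eef_pos: [522.0, 93.8, 88.6]
eef_rot: [-0.202, 1.569, 0.533]
wrist_force: [-3.7, 3.1, 13.6]
finger_gap: 36.3
```

```bash
python3 w.py 100 pics/w3.png;python3 -c "
from h import *
print(manip.read_state()['moment'])"
```

```text
6.8 [522.02763254  93.8185317   88.56197519] 42.10764933137371 [-1.0e+00 -4.0e-04  2.1e-03] [-3.7097727   3.12719823 13.58595646] 36.25584363064939 [ 0.11  0.38  1.7   0.    1.06 -0.63]
[ 0.49885442  0.92515856 -0.00719075]
```

View pics/w3.png

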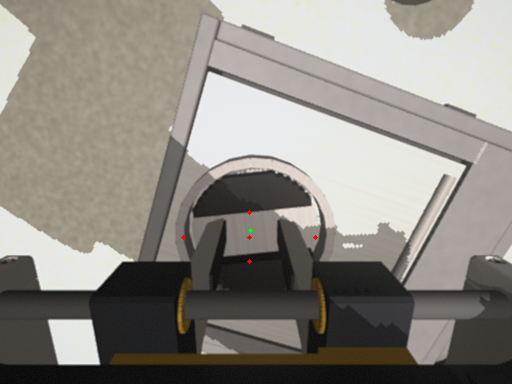

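The slot follows, lagging about 6° (edge from (194,217) to (312,206)), and the panel stays flush at z 88.6. Continue.

Request:
step_arm(commands=[0, 0, 0, 5, 0, 0, 0.036, 0, 0, 0, 5, 0, 0, 0.036, 0, 0, 0, 5, 0, 0, 0.036, 0, 0, 0, 5, 0, 0, 0.036, 0, 0, 0, 5, 0, 0, 0.036])

```text
clock: 7.48
eef_pos: [522.0, 93.9, 88.6]
eef_rot: [0.347, 1.569, 0.646]
wrist_force: [-5.4, 3.4, 14.7]
finger_gap: 36.3
```

Request:
step_arm(commands=[0, 0, 0, 4, 0, 0, 0.036, 0, 0, 0, 4, 0, 0, 0.036, 0, 0, 0, 4, 0, 0, 0.036, 0, 0, 0, 0, 0, 0, 0.036])

```text
clock: 7.98
eef_pos: [522.7, 94.4, 88.6]
eef_rot: [0.403, 1.567, 0.495]
wrist_force: [1.6, 6.9, 10.2]
finger_gap: 36.0
```

```bash
python3 w.py 100 pics/w4.png;python3 -c "
from h import *
s=manip.read_state();print(s['moment'],s['effort'])"
```

```text
7.975 [522.7221418   94.39091427  88.64285725] 5.270581473154908 [-1.      0.0017  0.004 ] [ 1.58436716  6.87138736 10.21828514] 35.97127304921191 [0.11 0.38 1.7  0.   1.05 0.02]
[ 1.38477915 -0.12146315  0.29298239] [ -4.1202879  -48.05196762 -25.98058641  -1.45246446   0.54485952
   0.45206035]
```

View pics/w4.png

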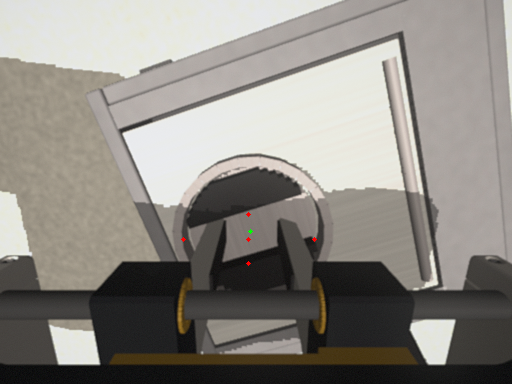

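The slot (edge (190,225)–(302,192)) now lags by 16–17°, so it points along the box's x axis, and the torque of 0.29 N m exceeds the 0.1 needed to turn. It is at or near its stop; a bit more to confirm.

Request:
step_arm(commands=[0.0005, 0, 0, 3, 0, 0, 0.036, 0, 0, 0, 2, 0, 0, 0.036, 0, 0, 0, 0, 0, 0, 0.036])

```text
clock: 8.4
eef_pos: [523.2, 95.1, 88.6]
eef_rot: [0.435, 1.565, 0.443]
wrist_force: [3.7, 12.8, 12.1]
finger_gap: 36.1
```

```bash
python3 w.py 100 pics/w5.png;python3 - <<'E'
from h import *
s=manip.read_state();print(s['moment'],s['effort'])
E
```

```text
8.4 [523.21108313  95.14842559  88.62771503] 0.4571785536532842 [-1.      0.0025  0.0054] [ 3.70991118 12.77995079 12.05931211] 36.08271886649457 [0.11 0.38 1.7  0.   1.05 0.1 ]
[ 2.3605135  -0.33622664  1.98130453] [ -8.5175854  -46.70529127 -24.10393059  -1.78802446   1.0150478
   2.08900362]
```

The torque jumped to about 2 N m, so it is hard on the stop. Back off the twist, then lift straight up.

Request:
step_arm(commands=[0, 0, 0, -5, 0, 0, 0.036, 0, 0, 0, -5, 0, 0, 0.036, -0.003, 0, 0, -3, 0, 0, 0.036, -0.015, 0, 0, 0, 0, 0, 0.036, -0.03, 0, 0, 0, 0, 0, 0.036])

```text
clock: 9.07
eef_pos: [521.0, 93.2, 135.2]
eef_rot: [2.967, 1.569, -3.086]
wrist_force: [0.6, 0.3, 0.1]
finger_gap: 36.3
```

Request:
step_arm(commands=[-0.04, 0, 0, 0, 0, 0, 0.036, -0.04, 0, 0, 0, 0, 0, 0.036, -0.03, 0, 0, 0, 0, 0, 0.036, 0, 0, 0, 0, 0, 0, 0.036])

```text
clock: 9.57
eef_pos: [522.2, 93.3, 247.6]
eef_rot: [-0.099, 1.566, 0.132]
wrist_force: [-0.5, 0.2, -0.5]
finger_gap: 35.9
```

```bash
python3 w.py 102 pics/w6.png
python3 - <<'E'
from h import *
for c in("scene","top"):
  im=manip.camera(c)[:,:,::-1]
  for t in("mug","spool","phone"):
    d=manip.find_in(t,c);print(c,t,d and np.round(d[0]["centre"]))
  if c=="scene": cv2.imwrite("pics/s3.png",cv2.resize(im[120:300,160:400],None,fx=3,fy=3,interpolation=cv2.INTER_CUBIC))
E
```

```text
9.575 [522.16751402  93.26640352 247.59662594] 13.217074250706334 [-1.0e+00 -4.0e-04  4.4e-03] [-0.47586597  0.2226238  -0.47617173] 35.90317532230266 [ 0.11  0.22  1.52  0.    1.39 -0.12]
scene mug [241. 397.]
scene spool [191. 218.]
scene phone [226. 184.]
top mug [221. 156.]
top spool [182. 332.]
top phone [137. 316.]
```

View pics/w6.png

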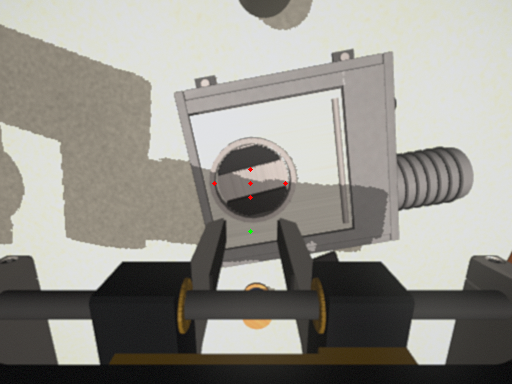

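View pics/s3.png

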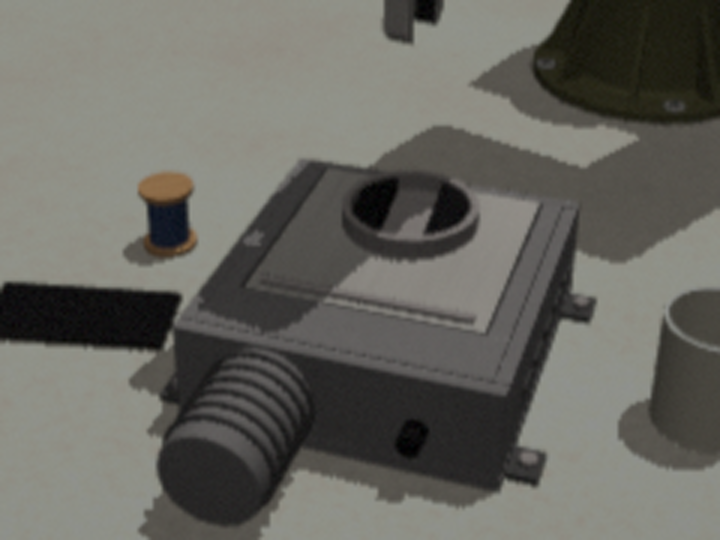

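The panel lies flush in the box rim. The slot runs parallel to the box's sides (wrist view, about (218,178)–(285,160)), pointing at its front, and the objects are where they were. Hand in.

```bash
python3 -c "
from cell import manip
print(manip.sign_off())"
```

```text
the job is handed in; nothing more can be done
None
```

The panel is shut and the fastener is turned to its stop. I handed the job in at about 9.8 s; sign-off gives no verdict, so this rests on my own checks.

- **Press:** I put the fingertips in the slot 36 mm apart and pressed down until the tip height levelled off at 88.5 mm and the force reached 17 N.
- **Turn:** Still pressing with at least 10 N at every reading, I turned clockwise until the torque jumped from about 0.3 to 2 N m at the stop. I then eased the twist back and lifted straight up.
- **Panel and fastener:** After I moved clear (fingertips at 248 mm), the pictures show the panel flush and staying shut. The slot is in line with the box's sides, which I judged by eye from the wrist picture.
- **Mug, spool and phone:** The networks found them within about 4 pixels of their first positions, which is within detection noise.
- **Disagreement:** The fastener-axis estimates differed. The box corners and the disc read by hand from the top picture agreed to 1–2 mm. The scene-camera network was about 6–7 mm off and the top-camera network about 4 mm off, so I did not use those two.

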